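# Put the matches away in the childproof box

## Task

Please put the matchbox away in the childproof box: slide the red safety tab fully aside so that the grey latch will lift, open the lid wide and lay the matchbox flat in the empty right-hand compartment. Then press the lid fully shut until the latch snaps in, and slide the red tab all the way back so that the box is locked again. Leave the other things on the worktop where they are, and do not knock over the bottles in the box.

Things in the scene. Friction and masses are not known exactly. Their poses are not given: they have to be found in the camera images.
- box: Off-white box, fixed: 140 deep (x) x 220 wide (y), walls 75 mm high, 4 thick; 104 mm over its green lid. Origin: centre of the underside; x runs from front to back (front face at x = -70 mm; it looks to the robot's left), y to the left of one who faces its front, z up. Inside, a divider 45 mm high at y = +10 mm parts a left compartment with two bottles from an empty right one.
- lid_front (a point): Middle of the front edge of the lid's visor: a 6 mm plate, 190 mm wide, that overhangs the front face by 30 mm, its underside 98 mm up when shut. It covers catch and tab from above: fingers pointing straight down cannot get at them; tilted 35 to 45 degrees, the hand leaning out from the front, they reach in under it.
- lid (a joint): Angle of the lid (rad): 0 shut, 1.6 fully open, up and back about point lid_hinge. Stiff hinge (0.2 N m): it stays where it is left; about 2 N at the front edge moves it. Its flat top is 26 mm above the hinge axis and reaches to 172 mm in front of it; its side walls hang 27 mm below the top.
- latch (a joint): Angle of the main latch (rad): 0 hanging, hooked; 1.15 swung out and up to its stop. A grey flap, 22 mm wide, pivoted along y on the lid, 8 mm before the front face and 89 mm up. A light spring returns it. Its tooth holds under a keeper on the box and lets go beyond 0.16; pulled on at its stop, it takes the lid up. Press the lid down, 5 to 10 N at the front, and it snaps in by itself.
- latch_pull (a point): Middle of the latch's finger pull, a block 26 mm wide (y), 12 x 14 mm across, at the latch's lower end: with the latch hooked 24 mm before the front face and 47 mm up, 45 mm from the latch's pivot. It can be pinched by its two flat sides (along y); firmly held it turns only stiffly between the fingers and, once unhooked, takes the lid along at any latch angle.
- tab (a joint): Travel of the red safety tab (m): 0 locked, 0.014 fully released; it slides along the box's -y (to the right), away from the latch, with about 2.5 N of friction and stays where it is left. Up to about 0.007 its end stands in front of the latch flap, and the latch cannot swing out. It may start up to 3 mm off its locked end.
- tab_knob (a point): Middle of the tab's round red knob, 12 mm thick, which stands out from 17 to 27 mm before the front face, 70 mm up, 56 mm to the right (-y) of the latch's middle when locked. It can be pushed from either side: beside it the bolt and its two guides stand out only 19 mm.
- lid_hinge (a point): Middle of the lid's hinge axis, at (72, 0, 78) mm in the box's frame; the axis runs along the box's y. The wall cabinet above the back of the worktop begins 0.48 m up and 0.62 m in front of the robot: keep the arm clear of it.
- bay (a point): Centre of the floor of the empty right-hand compartment, at (0, -50, 7) mm in the box's frame; the compartment measures 132 (x) x 114 (y) mm inside. Axes as the box's.
- matchbox: Closed matchbox 35 (x) x 52 (y) x 15 mm (z), 16 g, lying flat on the worktop at any yaw, to the left of the childproof box. Origin: centre of the underside.
- tea_light: Tea light in a metal cup, 38 mm across, 15 mm high; a bystander. Origin: centre of the underside.
- creamer: Creamer tub with foil lid, 41 mm across, 27 mm high; a bystander. Origin: centre of the underside.
- salt_shaker: Salt shaker, 44 mm across, 90 mm high; a bystander at the right. Origin: centre of the underside.
- brew_pod: White brew pod, 51 mm across, 43 mm high; a bystander at the left. Origin: centre of the underside.
- oil_a: Brown dropper bottle with black cap, 28 mm thick, 66 mm tall, standing in the box's left compartment. Origin: centre of the underside.
- oil_b: The second dropper bottle, alike, in the same compartment.
Things that resemble listed ones, but are neither listed nor needed, are in the scene too. Leave any blue or turquoise look-alike of the matchbox alone.

How it is judged:
On the way, in this order (a step that is already met when the one before it is completed fails the run):
1. the red safety tab is slid clear of the latch while the lid is still shut (value of joint tab above 0.008 m and value of joint lid below 0.05 rad), for 0.2 s.
2. the latch is lifted off and the lid stands open (value of joint lid above 0.9 rad), for 0.2 s.
3. the matchbox lies flat in the empty compartment, let go (x of matchbox in the frame of bay between -0.05 and 0.05 m and y of matchbox in the frame of bay between -0.045 and 0.045 m and z of matchbox in the frame of bay between -0.005 and 0.008 m and angle between matchbox's own z axis and vertical below 0.2 rad and linear speed of matchbox below 0.02 m/s and value of joint lid above 0.6 rad and contact force between the fingers and matchbox below 0.1 N), for 0.2 s.
At the end, for the whole second after the job is handed in: The matchbox lies flat (within 0.2 rad) on the floor of the right-hand compartment, at rest; the lid is shut (below 0.03 rad), the latch hooked under its keeper (below 0.08 rad) and the red tab slid back to within 4 mm of its locked end (x of matchbox in the frame of bay between -0.05 and 0.05 m and y of matchbox in the frame of bay between -0.045 and 0.045 m and z of matchbox in the frame of bay between -0.005 and 0.008 m and angle between matchbox's own z axis and vertical below 0.2 rad and linear speed of matchbox below 0.02 m/s and value of joint lid below 0.03 rad and value of joint latch below 0.08 rad and value of joint tab below 0.004 m and velocity of joint lid below 0.05 rad/s); the robot touches nothing.
It fails at once if the tea light is pushed more than 3 cm from its place (distance of tea_light from where it was at the start of the episode above 0.03 m).
It fails at once if the creamer is pushed more than 3 cm from its place (distance of creamer from where it was at the start of the episode above 0.03 m).
It fails at once if the salt shaker is pushed more than 3 cm from its place (distance of salt_shaker from where it was at the start of the episode above 0.03 m).
It fails at once if the brew pod is pushed more than 3 cm from its place (distance of brew_pod from where it was at the start of the episode above 0.03 m).
It fails at once if a dropper bottle in the box is knocked over (angle between any of oil_a, oil_b's own z axis and vertical above 0.6 rad).
It also fails if it takes over 72 s, if anything falls off the work surface, if the arm or the gripper's body presses on something with over 40 N, if the wrist force passes 120 N, or if a joint passes its speed limit or range.

## Robot

A 7-joint arm with a two-finger parallel gripper is mounted at the origin on a cart in front of the work surface, level with it; the furniture and walls round the work are solid. World frame = base frame: x ahead of the robot, y to its left, z up, the work surface at z = 0. Lengths are in m, angles in rad, forces in N, time in s.
With the tool pointing down it reaches from about 0.4 to 0.85 m from the base axis. Payload 4.5 kg.
Tool frame: the origin (TCP) lies at the very end of the fingers, on their centre line; the grasp point (between the pads) lies 19 mm behind it (r.grip_point_offset is the distance from the TCP to the grasp point, in m); z points along the fingers, y is the line along which they close (so a half turn about z gives the same grasp; the last joint's range is limited). The gripper opens to 88 mm and grips with 3 to 60 N. Pads are 18 mm wide; open, the fingers measure 123 mm over their backs; the gripper's body (75 mm by 187 mm) begins 45 mm behind the grasp point.
Start: joints at [1.311, 0.689, -0.195, 1.565, 0.157, 0.902, -0.215], TCP at [0.181, -0.598, 0.239] pointing down, gripper open.
Joint ranges: [-3.01, 3.01], [-0.46, 2.08], [-1.47, 1.51], [0.13, 2.56], [-1, 4.14], [0.04, 2.09], [-2.66, 2.66]. Speed limits (rad/s): [2.57, 2.57, 3.14, 3.14, 3.14, 3.14, 3.14].

## Interface

Orientations are given as a unit quaternion [x, y, z, w].
In Python, from plant import r gives the robot as it stands.
- The arm moves only by the tool carry_out, never from a script. Its argument "rows" is a list of rows, each a list of 3 entries, a list of its own where there are three numbers: the shift along the tool's x, y, z in cm, then the turn, a rotation vector about the tool's x, y, z in degrees, then the closure, from 0 (fully open) to 1 (shut). A call has 1 to 12 rows; each row is the pose to reach, as a shift and turn from the pose commanded when the call began, along the tool's axes at that moment; what a row does not reach only later rows make up. A row lasts 1/10 s, in which the tool goes at most 50 mm and 8.59 degrees, less where a joint would pass 70% of its speed; a pose out of reach is approached as far as the arm can. A call with a gripper value outside its range is refused whole. The fingers move at their own pace and stop on an object; "newtons" is the grip in N (left out, the last holds). Time passes only in rows, so rows that repeat a pose let the fingers close. It gives the time, the measured TCP pose, the force, the opening and the grip force at its end, in the units of the state.
- r.get_state(): the state, without advancing time (a new reading comes with each control period).
- r.snapshot(name): name is "side" or "top"; returns a dict with "image" (480x640x3 uint8, red, green, blue), "fx", "fy", "cx", "cy" (pixels), "pose" (4x4, takes a point from camera to world coordinates). Camera axes: x right, y up, looking along -z (the intrinsics and any distortion apply to the point x, -y, -z); pixel columns grow to the right and rows downward; lengths in m; the calibration is good to about 2 mm. A picture is of the moment at which its call begins. There is no depth.
- r.finish_job(): hands the job in; it is judged then, once.
The state is a dict: "clock": time; "q": joint angles; "qd": joint speeds; "joint_torque": joint torques, N m; "tool_pos": TCP position; "eef_rot": TCP orientation; "contact_force": force on the tool from outside, world axes, zero at the start; "moment": the same for the moment, N m; "opening": opening from 0.0 (shut) to 1.0 (fully open); "finger_force": force on a finger pad.
Only numpy, scipy, OpenCV 4.12 (cv2) and the standard library are available. Lean on these libraries where they do the work, as an engineer would, in place of code of your own. Each camera call takes 0.05 s, during which the arm holds its last target. There are 200 camera calls.

## Working session

There is one attempt and no reset: what is moved stays moved. The work goes in short steps, Python scripts to look and compute and a tool call to move; the robot and the scene stay as the last step left them, time stands still between calls to the robot, and variables do not carry over. Pictures are saved under pics/ and viewed, at most 10 in all, crops included, and the job is handed in when it is done.

Besides the shell and the picture viewer there is one more tool, called as name(argument=value, ...) on one line, values as JSON. carry_out: Moves the arm, as the interface text tells. Its arguments: {"type":"object","properties":{"rows":{"type":"array"},"newtons":{"type":"number"}},"required":["rows"]}

```bash
mkdir -p pics; ls; python3 - <<'E'
from plant import r
import cv2,numpy as np
for n in("side","top"):
    s=r.snapshot(n); cv2.imwrite(f"pics/{n}0.png",s["image"][:,:,::-1]); print(n,s["fx"],s["fy"],s["cx"],s["cy"],np.round(s["pose"],4).tolist(),[k for k in s])
st=r.get_state(); print(st)
E
```

```text
pics
side 441.2262243629661 441.2262243629661 318.5426151628411 241.42027243261558 [[-0.9127, 0.2047, -0.3538, 0.1591], [-0.4079, -0.4022, 0.8196, 0.8021], [0.0254, 0.8924, 0.4506, 0.5402], [0.0, 0.0, 0.0, 1.0]] ['image', 'fx', 'fy', 'cx', 'cy', 'pose']
top 473.43247702204167 473.43247702204167 322.8598172778965 237.32974334867927 [[-0.0165, 0.9957, -0.091, 0.4054], [-0.9999, -0.0165, 0.0006, -0.04], [-0.0009, 0.091, 0.9959, 1.2135], [0.0, 0.0, 0.0, 1.0]] ['image', 'fx', 'fy', 'cx', 'cy', 'pose']
{'clock': 0.1, 'q': array([ 1.31077305,  0.68989942, -0.1945286 ,  1.56622167,  0.15734832,
        0.90248048, -0.21512035]), 'qd': array([ 0.00133007, -0.00220226, -0.00063491, -0.00215479,  0.00036774,
       -0.0026124 , -0.00149666]), 'joint_torque': array([-3.13067118e-03, -5.28497601e+01, -1.27153002e+00, -1.53837830e+01,
       -5.25842328e-02,  2.02097683e-03,  6.51181244e-05]), 'tool_pos': array([ 0.1808017 , -0.59770151,  0.23799578]), 'eef_rot': array([ 9.89220953e-01,  1.46428327e-01, -1.90007813e-04, -7.83674049e-04]), 'contact_force': array([-0.02342128,  0.78515413,  0.12523705]), 'moment': array([-0.03291198, -0.00710346,  0.02234416]), 'finger_force': 0.0, 'opening': 1.0033539294598168}
```

View pics/side0.png

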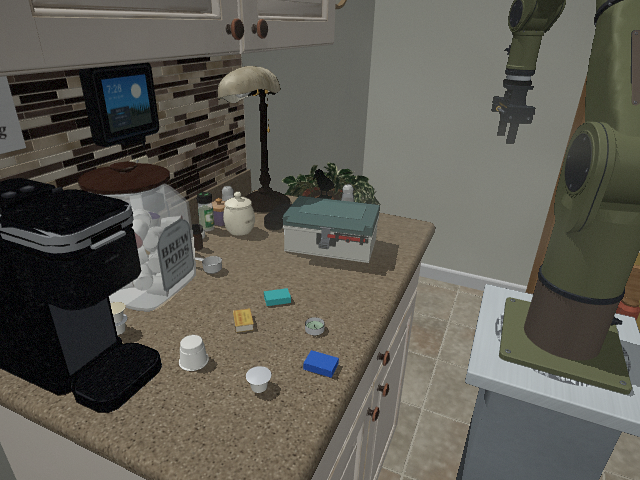

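View pics/top0.png

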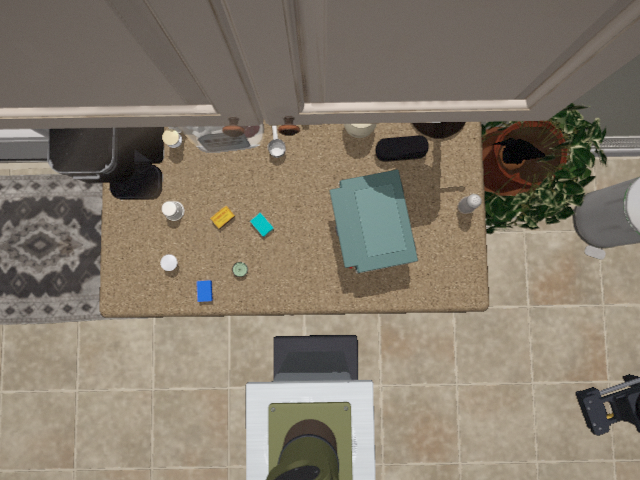

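The matchbox is yellow, at side (243,320) and top (223,217). The box is at top (375,222) with its visor facing left (+y), and the red tab is at side (345,238). The teal and blue boxes are look-alikes.

```bash
cat > h.py <<'E'
import cv2,numpy as np
from plant import r
from scipy.spatial.transform import Rotation as R
def ray(s,p):
    d=np.array([(p[0]-s["cx"])/s["fx"],-(p[1]-s["cy"])/s["fy"],-1.]); P=np.array(s["pose"])
    return P[:3,3],P[:3,:3]@d
def onz(s,p,z):
    o,d=ray(s,p); return o+d*(z-o[2])/d[2]
def proj(s,X):
    P=np.array(s["pose"]); c=P[:3,:3].T@(np.asarray(X)-P[:3,3]); return np.array([s["cx"]-s["fx"]*c[0]/c[2],s["cy"]+s["fy"]*c[1]/c[2]])
def mask(s,lo,hi):
    h=cv2.cvtColor(s["image"],cv2.COLOR_RGB2HSV); return cv2.inRange(h,np.array(lo),np.array(hi))
def blobs(m,amin=30):
    c,_=cv2.findContours(m,cv2.RETR_EXTERNAL,cv2.CHAIN_APPROX_NONE); return sorted([x for x in c if cv2.contourArea(x)>amin],key=cv2.contourArea)[::-1]
E
python3 - <<'E'
from h import *
s=r.snapshot("side");t=r.snapshot("top")
m=mask(t,(80,30,70),(100,140,255)); m[:120]=0
for c in blobs(m,500)[:2]:
    ap=cv2.approxPolyDP(c,4,True)[:,0]; print(cv2.contourArea(c),ap.tolist()); print([np.round(onz(t,p,.104)[:2],3).tolist() for p in ap])
for nm,S,box in(("top",t,(170,170,260,250)),("side",s,(200,280,290,350))):
    m=mask(S,(15,150,120),(32,255,255)); mm=np.zeros_like(m); a,b,c,d=box; mm[b:d,a:c]=m[b:d,a:c]
    for c in blobs(mm,40):
        rc=cv2.minAreaRect(c); print(nm,rc,[np.round(onz(S,p,.015),3)[:2].tolist() for p in cv2.boxPoints(rc)],onz(S,rc[0],.015))
o=s["image"][190:270,275:390,::-1]; o2=t["image"][160:280,320:430,::-1]
a=cv2.resize(o,None,fx=5,fy=5,interpolation=2)
b=cv2.resize(o2,None,fx=2,fy=2,interpolation=2)
cv2.imwrite("pics/c1.png",np.hstack([a,cv2.copyMakeBorder(b,0,400-240,0,0,0)])); print(a.shape)
E
```

```text
6386.0 [[397, 170], [342, 180], [339, 188], [330, 190], [344, 264], [355, 265], [358, 272], [416, 260]]
[[0.665, -0.22], [0.643, -0.088], [0.624, -0.081], [0.619, -0.059], [0.443, -0.089], [0.44, -0.115], [0.424, -0.121], [0.45, -0.258]]
top ((221.99179077148438, 216.5901336669922), (13.443873405456543, 20.485902786254883), 50.194427490234375) [[0.569, 0.247], [0.602, 0.207], [0.575, 0.185], [0.542, 0.225]] [0.57229324 0.2158649  0.015     ]
(400, 575, 3)
```

View pics/c1.png

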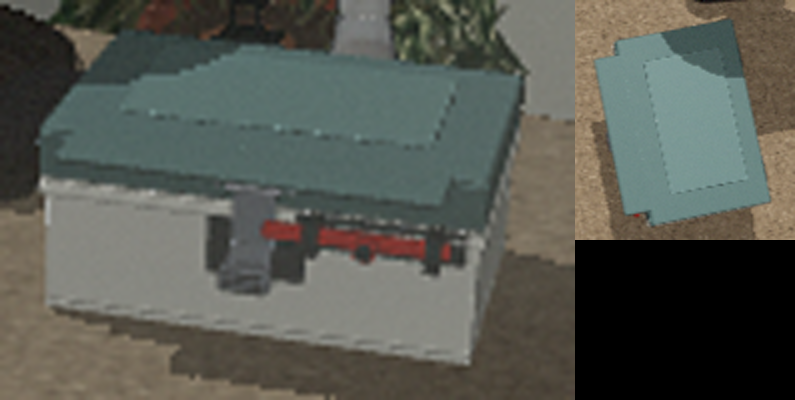

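The crop shows the latch pull at side (323,246), the red knob at (348,241), and the lid outline as eight corners in the top view. Next I'll fit the box frame and cross-check it with the knob and pull.

```bash
cat >> h.py <<'E'
import json,os
def load(): return json.load(open("box.json"))
def bw(p):  # box frame mm -> world m
    b=load(); a=np.radians(b["yaw"]); p=np.asarray(p,float)/1000
    return np.array([b["c"][0]+np.cos(a)*p[0]-np.sin(a)*p[1],b["c"][1]+np.sin(a)*p[0]+np.cos(a)*p[1],p[2]])
def wb(X):
    b=load(); return np.round(R.from_euler("z",-b["yaw"],degrees=True).apply(np.array(X)-np.array(b["c"]+[0.]))*1000,1)
def rot(tilt,spin=None):  # tilt deg, hand leaning to box front; tool y = box y
    a=np.radians(load()["yaw"]); bx=np.array([np.cos(a),np.sin(a),0]); by=np.array([-np.sin(a),np.cos(a),0])
    t=np.radians(tilt); z=np.sin(t)*bx-np.cos(t)*np.array([0,0,1.]); return R.from_matrix(np.c_[np.cross(by,z),by,z])
def tgt(Rt,*Xs,cmd=None):
    """print shift(cm)/rotvec(deg) rows from the commanded pose; cmd=(pos,quat) else measured"""
    st=r.get_state(); p,q=(st["tool_pos"],st["eef_rot"]) if cmd is None else cmd
    R0=R.from_quat(q)
    for X in Xs:
        s=R0.inv().apply(np.asarray(X)-p)*100; w=(R0.inv()*Rt).as_rotvec(degrees=True)
        print([np.round(s,2).tolist(),np.round(w,1).tolist()])
def where():
    st=r.get_state(); print("t",round(st["clock"],2),"box mm",wb(st["tool_pos"]),"w",np.round(st["tool_pos"],4),"F",np.round(st["contact_force"],1),"open",round(st["opening"],3),"ff",round(st["finger_force"],1),"q",np.round(st["q"],2))
E
python3 - <<'E'
from h import *
s=r.snapshot("side");t=r.snapshot("top")
m=mask(t,(80,30,70),(100,140,255)); m[:120]=0
c=blobs(m,500)[0][:,0].astype(float)
W=np.array([onz(t,p,.104)[:2] for p in c])
# yaw from right/left side lines and back/front
def fit(a,b):
    a=np.array(a);b=np.array(b);A=onz(t,a,.104)[:2];B=onz(t,b,.104)[:2];d=(B-A)/np.linalg.norm(B-A);n=np.array([-d[1],d[0]])
    k=W[(abs((W-A)@n)<.006)&((W-A)@d>.015)&((W-A)@d<np.linalg.norm(B-A)-.015)]
    v=cv2.fitLine(k.astype(np.float32),cv2.DIST_L2,0,0,0).ravel(); return v
F=fit((330,190),(344,264));B=fit((397,170),(416,260));Lf=fit((397,170),(342,180));Rt=fit((358,272),(416,260))
for n,v in zip("FBLR",(F,B,Lf,Rt)): print(n,np.degrees(np.arctan2(v[1],v[0])),v)
yaw=-90+np.mean([np.degrees(np.arctan(F[1]/F[0])),np.degrees(np.arctan(B[1]/B[0]))])
a=np.radians(yaw);bx=np.array([np.cos(a),np.sin(a)]);by=np.array([-bx[1],bx[0]])
print("xF",F[2:]@bx,"xB",B[2:]@bx,"yL",Lf[2:]@by,"yR",Rt[2:]@by)
xF=F[2:]@bx;xB=B[2:]@bx;cy=(Lf[2:]@by+Rt[2:]@by)/2
px=1.11/473*.5
cx=xF-px+.100
cc=cx*bx+cy*by
json.dump({"c":cc.tolist(),"yaw":yaw},open("box.json","w")); print("centre",cc,yaw)
# side: latch pull, knob -> y via ray ∩ plane box x
for nm,p,x in(("pull",(323.4,246),-100),("knob",(348,240.6),-95)):
    o,d=ray(s,p); ob=wb(o); db=R.from_euler("z",-yaw,degrees=True).apply(d); k=(x-ob[0])/db[0]; print(nm,ob+k*db)
rm=mask(s,(0,120,60),(8,255,255))|mask(s,(170,120,60),(180,255,255)); rm[:225]=0;rm[265:]=0;rm[:,:300]=0;rm[:,390:]=0
for b in blobs(rm,3): print(cv2.boundingRect(b))
m=mask(s,(15,120,100),(35,255,255)); 
for b in blobs(m[280:350,200:290],20): print("mb",cv2.minAreaRect(b))
E
```

```text
F 9.529291 [ 0.9862011   0.16555181  0.5307695  -0.0748666 ]
B 10.403635 [ 0.98356     0.18058155  0.5566387  -0.24039999]
L -79.9608 [ 0.17432182 -0.98468876  0.65370584 -0.15418169]
R -80.208336 [ 0.17006607 -0.9854327   0.43714762 -0.18962196]
xF 0.16559796 xB 0.33311054 yL 0.61715645 yR 0.39773256Traceback (most recent call last):
  File "<stdin>", line 20, in <module>
    for chunk in iterable:
                 ^^^^^^^^
    yield from _iterencode_dict(o, _current_indent_level)
    yield from chunks
    o = _default(o)
    raise TypeError(f'Object of type {o.__class__.__name__} '
                    f'is not JSON serializable')
TypeError: Object of type float32 is not JSON serializable
```

```bash
python3 - <<'E'
from h import *
s=r.snapshot("side")
yaw=-80.03; a=np.radians(yaw);bx=np.array([np.cos(a),np.sin(a)]);by=np.array([-bx[1],bx[0]])
cc=(.1656-.0012+.1)*bx+.5074*by
json.dump({"c":cc.tolist(),"yaw":yaw},open("box.json","w")); print("centre",cc)
for nm,p,x in(("pull",(323.4,246),-100),("knob",(348,240.6),-95)):
    o,d=ray(s,p); ob=wb(o); db=R.from_euler("z",-yaw,degrees=True).apply(d)*1000; print(nm,ob+(x-ob[0])/db[0]*db)
rm=mask(s,(0,120,60),(8,255,255))|mask(s,(170,120,60),(180,255,255)); rm[:225]=0;rm[265:]=0;rm[:,:300]=0;rm[:,390:]=0
for b in blobs(rm,3): print(cv2.boundingRect(b))
m=mask(s,(15,100,100),(35,255,255)); 
for b in blobs(m[280:350,200:290],20):
    rc=cv2.minAreaRect(b); print("mb",rc, onz(s,(rc[0][0]+200,rc[0][1]+280),.01))
for p in [(-100,95,98),(-100,-95,98),(-70,110,0),(-70,-110,0)]: print(p,(proj(s,bw(p))-[275,190])*5)
where()
# approach: above front of the box, vertical, then tilted
X=bw((-190,-40,220)); print(X); tgt(rot(0),[.42,-.35,.27],X)
E
```

```text
centre [ 0.54551375 -0.17255974]
pull [-100.           -3.83520271   48.77446172]
knob [-95.         -62.34408353  69.63547721]
(339, 236, 21, 6)
(327, 234, 8, 4)
mb ((42.829994201660156, 36.810001373291016), (15.980613708496094, 18.667619705200195), 81.8698959350586) [0.57407445 0.2077513  0.01      ]
(-100, 95, 98) [ 46.57253397 162.27340931]
(-100, -95, 98) [435.21857271 212.4269257 ]
(-70, 110, 0) [ 38.76719144 308.60673201]
(-70, -110, 0) [460.88440645 369.19066028]
t 0.35 box mm [ 356.  -432.7  238.5] w [ 0.181  -0.5981  0.2385] F [0.7 0.6 0.1] open 1.001 ff 0.0 q [ 1.31  0.69 -0.19  1.57  0.16  0.9  -0.22]
[0.47322264 0.00764568 0.22      ]
[[30.07, -16.82, -3.14], [-0.0, -0.0, -83.1]]
[[45.52, -49.51, 1.87], [-0.0, -0.0, -83.1]]
```

carry_out(rows=[[[30, -17, -3], [0, 0, -83], 0.3], [[30, -17, -3], [0, 0, -83], 0.3], [[30, -17, -3], [0, 0, -83], 0.3], [[30, -17, -3], [0, 0, -83], 0.3], [[30, -17, -3], [0, 0, -83], 0.3], [[30, -17, -3], [0, 0, -83], 0.3], [[30, -17, -3], [0, 0, -83], 0.3], [[45.5, -49.5, 1.9], [0, 0, -83], 0.65], [[45.5, -49.5, 1.9], [0, 0, -83], 0.65], [[45.5, -49.5, 1.9], [0, 0, -83], 0.65], [[45.5, -49.5, 1.9], [0, 0, -83], 0.65], [[45.5, -49.5, 1.9], [0, 0, -83], 0.65]])

```text
clock: 1.55
tool_pos: [0.4564, -0.1021, 0.2349]
eef_rot: [0.644, 0.765, 0.0, 0.0]
contact_force: [0.5, 0.1, -0.4]
opening: 0.349
finger_force: 0.0
```

```bash
python3 - <<'E'
from h import *
where(); print(r.get_state()["eef_rot"],rot(0).as_quat())
E
```

```text
t 1.55 box mm [-84.8 -75.6 234.9] w [ 0.4564 -0.1021  0.2349] F [ 0.5  0.1 -0.4] open 0.349 ff 0.0 q [ 0.49  0.54 -0.57  2.02  0.44  0.71 -0.18]
[6.44214439e-01 7.64844830e-01 2.28871130e-04 3.00876512e-04] [0.64298814 0.76587614 0.         0.        ]
```

```bash
python3 - <<'E'
from h import *
tgt(rot(45),bw((-190,-61,190)),bw((-140,-61,113)))
E
```

```text
[[10.53, 1.42, 4.49], [-0.0, -45.0, -0.2]]
[[5.53, 1.43, 12.19], [-0.0, -45.0, -0.2]]
```

carry_out(rows=[[[10.5, 1.4, 4.5], [0, -45, 0], 0.65], [[10.5, 1.4, 4.5], [0, -45, 0], 0.65], [[10.5, 1.4, 4.5], [0, -45, 0], 0.65], [[10.5, 1.4, 4.5], [0, -45, 0], 0.65], [[10.5, 1.4, 4.5], [0, -45, 0], 0.65], [[10.5, 1.4, 4.5], [0, -45, 0], 0.65], [[5.5, 1.4, 12.2], [0, -45, 0], 0.65], [[5.5, 1.4, 12.2], [0, -45, 0], 0.65], [[5.5, 1.4, 12.2], [0, -45, 0], 0.65], [[5.5, 1.4, 12.2], [0, -45, 0], 0.65]])

```text
clock: 2.55
tool_pos: [0.4605, -0.0474, 0.113]
eef_rot: [0.595, 0.707, -0.247, 0.293]
contact_force: [0.4, 0.1, -0.4]
opening: 0.351
finger_force: 0.0
```

```bash
python3 - <<'E'
from h import *
where()
tgt(rot(45),bw((-95,-60,68)))
s=r.snapshot("side"); cv2.imwrite("pics/a1.png",cv2.resize(s["image"][170:290,250:410,::-1],None,fx=4.5,fy=4.5,interpolation=2))
E
```

```text
t 2.55 box mm [-138.   -62.1  113. ] w [ 0.4605 -0.0474  0.113 ] F [ 0.4  0.1 -0.4] open 0.351 ff 0.0 q [-0.52  0.92  0.03  2.2   1.21  0.77 -1.53]
[[0.14, 0.23, 6.22], [-0.2, 0.0, -0.1]]
```

View pics/a1.png

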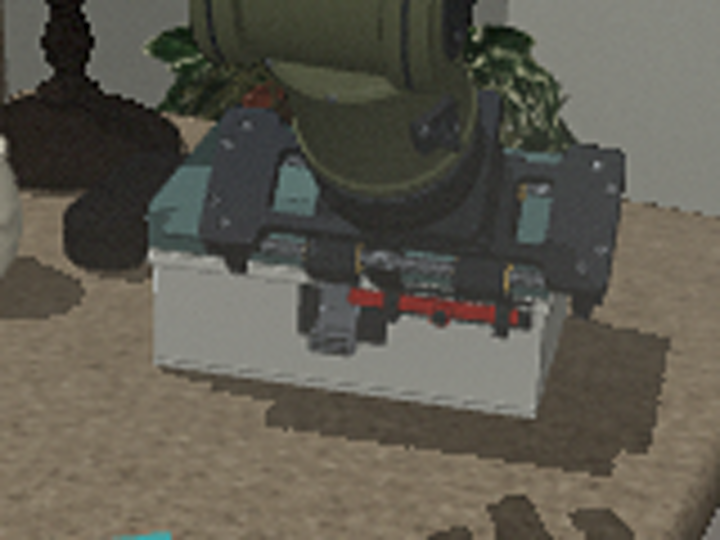

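The picture shows finger stubs at about (333,260) and (480,280) in the crop, with the red knob at (440,317) and the latch pull at (333,340). I'll project the known TCP to cross-check.

```bash
python3 - <<'E'
from h import *
s=r.snapshot("side"); st=r.get_state(); Rt=R.from_quat(st["eef_rot"])
f=lambda X:np.round((proj(s,X)-[250,170])*4.5)
for v in [(0,0,0),(0,.033,0),(0,-.033,0),(0,.015,0),(0,-.015,0),(0,.033,-.06),(0,-.033,-.06)]: print(v,f(st["tool_pos"]+Rt.apply(v)))
print("knob",f(bw((-95,-61,70))),"pull",f(bw((-100,-4,48))))
E
```

```text
(0, 0, 0) [427. 276.]
(0, 0.033, 0) [363. 267.]
(0, -0.033, 0) [492. 284.]
(0, 0.015, 0) [398. 272.]
(0, -0.015, 0) [457. 280.]
(0, 0.033, -0.06) [347. 223.]
(0, -0.033, -0.06) [484. 240.]
knob [438. 317.] pull [331. 343.]
```

```bash
python3 - <<'E'
from h import *
s=r.snapshot("side"); cv2.imwrite("pics/a2.png",cv2.resize(s["image"][205:255,300:380,::-1],None,fx=10,fy=10,interpolation=2))
E
```

```text
(no output)
```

View pics/a2.png

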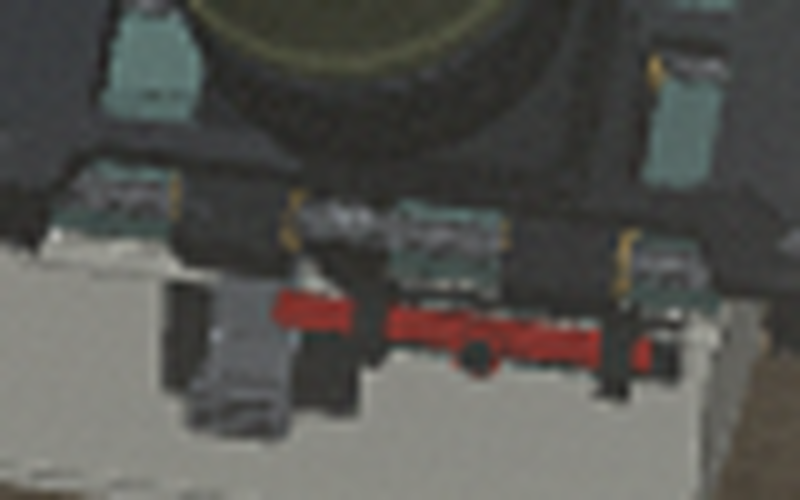

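The visible stubs are the finger carriages. The fingers themselves are foreshortened behind them, so I trust the kinematics. The guides flank the knob, so I'll keep the tip a little further out and lower.

carry_out(rows=[[[0.5, 0.2, 0], [0, 0, 0], 0.72], [[0.5, 0.2, 2], [0, 0, 0], 0.72], [[0.5, 0.2, 4], [0, 0, 0], 0.72], [[0.5, 0.2, 5.5], [0, 0, 0], 0.72], [[0.5, 0.2, 6.3], [0, 0, 0], 0.72], [[0.5, 0.2, 6.3], [0, 0, 0], 0.72], [[0.5, 0.2, 6.3], [0, 0, 0], 0.9], [[0.5, 0.2, 6.3], [0, 0, 0], 0.95], [[0.5, 0.2, 6.3], [0, 0, 0], 1], [[0.5, 0.2, 6.3], [0, 0, 0], 1]], newtons=6)

```text
clock: 3.7
tool_pos: [0.4699, -0.0865, 0.0652]
eef_rot: [0.595, 0.707, -0.246, 0.293]
contact_force: [-0.4, 2.7, 4.1]
opening: 0.126
finger_force: 6.0
```

```bash
python3 - <<'E'
from h import *
where()
E
```

```text
t 3.7 box mm [-97.9 -59.6  65.2] w [ 0.4699 -0.0865  0.0652] F [-0.4  2.7  4.1] open 0.126 ff 6.0 q [-0.47  1.03  0.08  2.21  1.41  0.7  -1.7 ]
```

carry_out(rows=[[[0, -0.4, 0], [0, 0, 0], 1], [[0, -0.8, 0], [0, 0, 0], 1], [[0, -1.1, 0], [0, 0, 0], 1], [[0, -1.4, 0], [0, 0, 0], 1], [[0, -1.5, 0], [0, 0, 0], 1], [[0, -1.5, 0], [0, 0, 0], 1], [[0, -1.5, 0], [0, 0, 0], 1]], newtons=10)

```text
clock: 4.4
tool_pos: [0.4574, -0.0887, 0.0651]
eef_rot: [0.594, 0.707, -0.244, 0.294]
contact_force: [5.9, 4.3, 5.5]
opening: 0.122
finger_force: 10.0
```

```bash
python3 - <<'E'
from h import *
where()
E
```

```text
t 4.4 box mm [-97.8 -72.3  65.1] w [ 0.4574 -0.0887  0.0651] F [5.9 4.3 5.5] open 0.122 ff 10.0 q [-0.47  1.04  0.08  2.25  1.46  0.69 -1.77]
```

carry_out(rows=[[[0, -1.3, 0], [0, 0, 0], 0.7], [[0, -1.3, 0], [0, 0, 0], 0.7], [[0, -1.3, 0], [0, 0, 0], 0.7], [[0, -1.3, -2], [0, 0, 0], 0.5], [[0, -1.3, -4], [0, 0, 0], 0.5], [[0, 0, -6], [0, 0, 0], 0.5], [[0, 4, -6], [0, 0, 0], 0.5], [[0, 7, -6], [0, 0, 0], 0.5], [[0, 7, -6], [0, 0, 0], 0.5], [[0, 7, -6], [0, 0, 0], 0.5]])

```text
clock: 5.4
tool_pos: [0.5155, -0.0369, 0.1071]
eef_rot: [0.595, 0.706, -0.247, 0.292]
contact_force: [0.3, 0.1, -0.7]
opening: 0.502
finger_force: 0.0
```

```bash
python3 - <<'E'
from h import *
where(); tgt(rot(45),bw((-91,-2.5,44)))
s=r.snapshot("side"); rm=mask(s,(0,120,60),(8,255,255))|mask(s,(170,120,60),(180,255,255)); rm[:225]=0;rm[265:]=0;rm[:,:300]=0;rm[:,390:]=0
for b in blobs(rm,3): print(cv2.boundingRect(b))
E
```

```text
t 5.4 box mm [-138.8   -6.1  107.1] w [ 0.5155 -0.0369  0.1071] F [ 0.3  0.1 -0.7] open 0.502 ff 0.0 q [-0.5   0.95  0.05  2.04  1.11  0.81 -1.35]
[[1.09, 0.39, 7.84], [-0.2, 0.0, -0.1]]
(338, 236, 13, 5)
(363, 239, 7, 4)
(354, 238, 6, 4)
```

carry_out(rows=[[[1.1, 0.4, 1], [0, 0, 0], 0.5], [[1.1, 0.4, 3], [0, 0, 0], 0.5], [[1.1, 0.4, 5], [0, 0, 0], 0.5], [[1.1, 0.4, 6.5], [0, 0, 0], 0.5], [[1.1, 0.4, 7.8], [0, 0, 0], 0.5], [[1.1, 0.4, 7.8], [0, 0, 0], 0.5], [[1.1, 0.4, 7.8], [0, 0, 0], 0.8], [[1.1, 0.4, 7.8], [0, 0, 0], 1], [[1.1, 0.4, 7.8], [0, 0, 0], 1], [[1.1, 0.4, 7.8], [0, 0, 0], 1], [[1.1, 0.4, 7.8], [0, 0, 0], 1]], newtons=20)

```text
clock: 6.55
tool_pos: [0.5277, -0.0816, 0.0445]
eef_rot: [0.595, 0.707, -0.247, 0.292]
contact_force: [-4.3, 2.8, 2.8]
opening: 0.29
finger_force: 20.0
```

```bash
python3 - <<'E'
from h import *
where()
E
```

```text
t 6.55 box mm [-92.7  -1.8  44.5] w [ 0.5277 -0.0816  0.0445] F [-4.3  2.8  2.8] open 0.29 ff 20.0 q [-0.44  1.07  0.11  2.04  1.29  0.7  -1.49]
```

```bash
python3 - <<'E'
from h import *
def rt(p,a): c,s=np.cos(a),np.sin(a); return np.array([p[0]*c+p[1]*s,-p[0]*s+p[1]*c])
H=np.array([72,78.])
def P(ph,la): return H+rt(np.array([-78,89])+rt(np.array([-16,-42]),la)-H,ph)
Rt=rot(45); R0=Rt
for ph,la in [(0,.2),(0,.5),(.15,.5),(.3,.5),(.5,.5),(.7,.45),(.85,.4),(1,.35),(1.1,.35),(1.2,.3),(1.3,.3),(1.4,.3)]:
    d=P(ph,la)-P(0,0); w=bw((d[0],0,d[1]))-bw((0,0,0)); print(ph,la,np.round(d),np.round(R0.inv().apply(w)*100,1).tolist())
E
```

```text
0 0.2 [-8.  4.] [0.3, -0.0, -0.9]
0 0.5 [-18.  13.] [0.4, -0.0, -2.2]
0.15 0.5 [-19.  41.] [-1.5, -0.0, -4.2]
0.3 0.5 [-15.  68.] [-3.7, 0.0, -5.9]
0.5 0.5 [ -4. 103.] [-7.0, 0.0, -7.6]
0.7 0.45 [ 13. 133.] [-10.4, -0.0, -8.5]
0.85 0.4 [ 30. 153.] [-13.0, -0.0, -8.7]
1 0.35 [ 50. 170.] [-15.5, -0.0, -8.5]
1.1 0.35 [ 64. 180.] [-17.3, -0.0, -8.2]
1.2 0.3 [ 79. 188.] [-18.9, -0.0, -7.7]
1.3 0.3 [ 95. 196.] [-20.6, -0.0, -7.1]
1.4 0.3 [112. 202.] [-22.2, -0.0, -6.4]
```

carry_out(rows=[[[0.2, 0, -0.5], [0, 0, 0], 1], [[0.3, 0, -0.9], [0, 0, 0], 1], [[0.4, 0, -1.5], [0, 0, 0], 1], [[0.4, 0, -2.2], [0, 0, 0], 1], [[0.4, 0, -2.2], [0, 0, 0], 1], [[-0.5, 0, -3.2], [0, 0, 0], 1], [[-1.5, 0, -4.2], [0, 0, 0], 1], [[-2.6, 0, -5.1], [0, 0, 0], 1], [[-3.7, 0, -5.9], [0, 0, 0], 1], [[-5.3, 0, -6.8], [0, 0, 0], 1], [[-7, 0, -7.6], [0, 0, 0], 1], [[-7, 0, -7.6], [0, 0, 0], 1]], newtons=35)

```text
clock: 7.75
tool_pos: [0.5294, -0.0788, 0.15]
eef_rot: [0.596, 0.706, -0.245, 0.295]
contact_force: [0.9, -0.1, 0.3]
opening: 0.001
finger_force: 0.0
```

```bash
python3 - <<'E'
from h import *
where()
s=r.snapshot("side"); cv2.imwrite("pics/o1.png",cv2.resize(s["image"][110:290,230:430,::-1],None,fx=3,fy=3,interpolation=2))
E
```

```text
t 7.75 box mm [-95.1   0.3 150. ] w [ 0.5294 -0.0788  0.15  ] F [ 0.9 -0.1  0.3] open 0.001 ff 0.0 q [-0.43  0.86  0.07  2.04  1.12  0.81 -1.24]
```

View pics/o1.png

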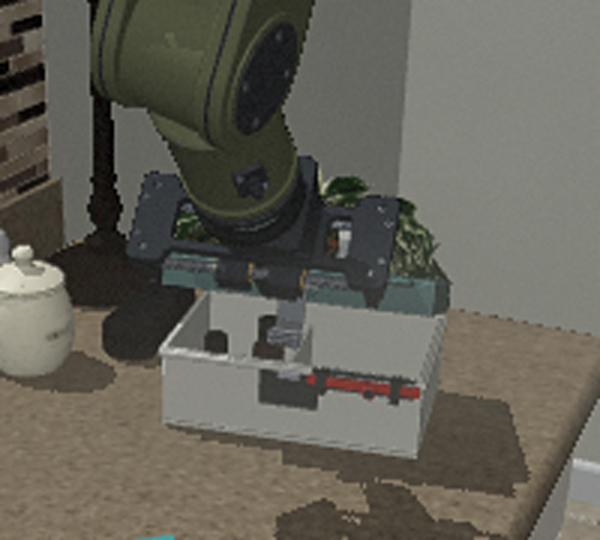

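The grip slipped off the pull, but the lid stays part open. The visor's lower edge runs from about (162,287) to (440,312) in the crop, and the latch hangs at (290,340). The bottles' caps are visible. I'll estimate the lid angle next.

```bash
cat >> h.py <<'E'
def rt(p,a): c,s=np.cos(a),np.sin(a); return np.array([p[0]*c+p[1]*s,-p[0]*s+p[1]*c])
H=np.array([72,78.])
def L(a,b,ph,y=0): q=H+rt(np.array([a,b],float),ph); return np.array([q[0],y,q[1]])
E
python3 - <<'E'
from h import *
s=r.snapshot("side")
f=lambda X:np.round((proj(s,bw(X))-[230,110])*3).tolist()
for ph in (.3,.4,.5,.6,.7): print(ph,"bot",f(L(-172,20,ph,95)),f(L(-172,20,ph,-95)),"top",f(L(-172,26,ph,95)),f(L(-172,26,ph,-95)), "pull",f(L(-166,-31,ph,-2)),"tip",np.round(L(-172,20,ph)), np.round(L(-150,20,ph)))
E
```

```text
0.3 bot [168.0, 274.0] [403.0, 302.0] top [168.0, 266.0] [404.0, 294.0] pull [281.0, 351.0] tip [-86.   0. 148.] [-65.   0. 141.]
0.4 bot [170.0, 252.0] [406.0, 279.0] top [171.0, 245.0] [407.0, 271.0] pull [283.0, 330.0] tip [-79.   0. 163.] [-58.   0. 155.]
0.5 bot [174.0, 231.0] [410.0, 257.0] top [175.0, 224.0] [411.0, 250.0] pull [284.0, 309.0] tip [-69.   0. 178.] [-50.   0. 167.]
0.6 bot [178.0, 211.0] [413.0, 236.0] top [179.0, 203.0] [414.0, 228.0] pull [287.0, 288.0] tip [-59.   0. 192.] [-41.   0. 179.]
0.7 bot [182.0, 191.0] [417.0, 216.0] top [184.0, 184.0] [418.0, 209.0] pull [290.0, 267.0] tip [-47.   0. 204.] [-30.   0. 190.]
```

```bash
python3 - <<'E'
from h import *
st=r.get_state(); R0=rot(45); p0=wb(st["tool_pos"])
def g(b): return np.round(R0.inv().apply(bw(b)-bw(p0))*100,1).tolist()
for b in [(-130,0,180),(-130,-55,180),(-118,-55,95),(-84,-55,126)]: print(b,g(b))
for ph in (.35,.5,.65,.8,.95,1.1,1.2,1.3,1.4,1.48):
    q=L(-172,20,ph,-55)+[4.2,0,-17] if ph<.8 else L(-158,20,ph,-55)-[6.4,0,6.4]
    print(ph,np.round(q),g(q))
E
```

```text
(-130, 0, 180) [0.1, 0.0, -4.6]
(-130, -55, 180) [0.1, -5.5, -4.6]
(-118, -55, 95) [5.2, -5.5, 2.2]
(-84, -55, 126) [0.6, -5.5, 2.4]
0.35 [-79. -55. 139.] [-0.6, -5.5, 1.9]
0.5 [-65. -55. 161.] [-3.2, -5.5, 1.3]
0.65 [-49. -55. 181.] [-5.7, -5.5, 1.1]
0.8 [-30. -55. 199.] [-8.3, -5.5, 1.1]
0.95 [-10. -55. 212.] [-10.7, -5.5, 1.6]
1.1 [ 12. -55. 221.] [-12.9, -5.5, 2.5]
1.2 [ 27. -55. 226.] [-14.3, -5.5, 3.2]
1.3 [ 43. -55. 229.] [-15.6, -5.5, 4.1]
1.4 [ 58. -55. 231.] [-16.8, -5.5, 5.1]
1.48 [ 71. -55. 231.] [-17.7, -5.5, 6.0]
```

carry_out(rows=[[[0.1, 0, -4.6], [0, 0, 0], 1], [[0.1, -5.5, -4.6], [0, 0, 0], 1], [[0.1, -5.5, -4.6], [0, 0, 0], 1], [[5.2, -5.5, 2.2], [0, 0, 0], 1], [[5.2, -5.5, 2.2], [0, 0, 0], 1], [[5.2, -5.5, 2.2], [0, 0, 0], 1], [[2.5, -5.5, 2.4], [0, 0, 0], 1], [[0.6, -5.5, 2.4], [0, 0, 0], 1], [[-0.6, -5.5, 1.9], [0, 0, 0], 1], [[-2, -5.5, 1.6], [0, 0, 0], 1], [[-3.2, -5.5, 1.3], [0, 0, 0], 1], [[-3.2, -5.5, 1.3], [0, 0, 0], 1]])

```text
clock: 9.05
tool_pos: [0.4795, -0.1192, 0.1632]
eef_rot: [0.596, 0.706, -0.246, 0.294]
contact_force: [-0.7, 0.0, -0.0]
opening: 0.005
finger_force: 0.0
```

```bash
python3 - <<'E'
from h import *
where()
E
```

```text
t 9.05 box mm [-64.  -55.8 163.2] w [ 0.4795 -0.1192  0.1632] F [-0.7  0.  -0. ] open 0.005 ff 0.0 q [-0.42  0.82  0.13  2.21  1.26  0.72 -1.38]
```

carry_out(rows=[[[-1.2, 0, -0.1], [0, 0, 0], 1], [[-2.5, 0, -0.2], [0, 0, 0], 1], [[-3.8, 0, -0.2], [0, 0, 0], 1], [[-5.1, 0, -0.2], [0, 0, 0], 1], [[-6.3, 0, 0], [0, 0, 0], 1], [[-7.5, 0, 0.3], [0, 0, 0], 1], [[-8.6, 0, 0.7], [0, 0, 0], 1], [[-9.7, 0, 1.2], [0, 0, 0], 1], [[-11.1, 0, 1.9], [0, 0, 0], 1], [[-12.4, 0, 2.8], [0, 0, 0], 1], [[-13.6, 0, 3.8], [0, 0, 0], 1], [[-14.2, 0, 4.4], [0, 0, 0], 1]])

```text
clock: 10.25
tool_pos: [0.5012, -0.2507, 0.231]
eef_rot: [0.596, 0.706, -0.247, 0.293]
contact_force: [-0.1, 0.8, -0.6]
opening: 0.003
finger_force: 0.6
```

```bash
python3 - <<'E'
from h import *
where()
s=r.snapshot("side"); cv2.imwrite("pics/o2.png",cv2.resize(s["image"][60:290,230:430,::-1],None,fx=2.5,fy=2.5,interpolation=2))
E
```

```text
t 10.25 box mm [ 69.3 -57.2 231. ] w [ 0.5012 -0.2507  0.231 ] F [-0.1  0.8 -0.6] open 0.003 ff 0.6 q [-0.18  0.69  0.21  2.15  1.34  0.66 -1.09]
```

View pics/o2.png

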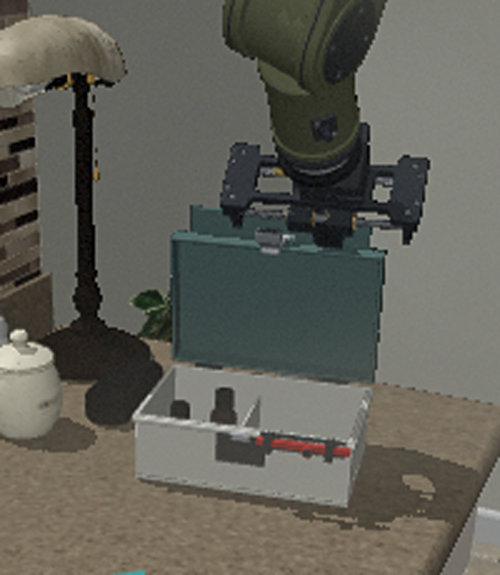

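The lid stands wide open (~1.48 rad), the latch is at (270,240), and both bottles are upright. On to the matchbox.

```bash
python3 - <<'E'
from h import *
a=np.radians(39.3); y=np.array([np.cos(a),np.sin(a),0]); z=np.array([0,0,-1.]); Rm=R.from_matrix(np.c_[np.cross(y,z),y,z])
tgt(Rm,bw((-30,-40,300)),[.53,.0,.26],[.573,.213,.11])
E
```

```text
[[2.19, 1.7, -11.97], [-11.7, 44.1, -28.1]]
[[15.11, 7.07, -19.29], [-11.7, 44.1, -28.1]]
[[40.05, 14.86, -23.1], [-11.7, 44.1, -28.1]]
```

carry_out(rows=[[[2.2, 1.7, -12], [0, 0, 0], 0.7], [[2.2, 1.7, -12], [0, 0, 0], 0.5], [[2.2, 1.7, -12], [0, 0, 0], 0.3], [[15, 7, -19.3], [-11.7, 44.1, -28.1], 0.3], [[15, 7, -19.3], [-11.7, 44.1, -28.1], 0.3], [[15, 7, -19.3], [-11.7, 44.1, -28.1], 0.3], [[40, 15, -23], [-11.7, 44.1, -28.1], 0.3], [[40, 15, -23], [-11.7, 44.1, -28.1], 0.3], [[40, 15, -23], [-11.7, 44.1, -28.1], 0.3], [[40, 15, -23], [-11.7, 44.1, -28.1], 0.3], [[40, 15, -23], [-11.7, 44.1, -28.1], 0.3], [[40, 15, -23], [-11.7, 44.1, -28.1], 0.3]])

```text
clock: 11.5
tool_pos: [0.5718, 0.2193, 0.107]
eef_rot: [0.426, 0.905, 0.001, -0.003]
contact_force: [0.0, -0.8, 1.0]
opening: 0.7
finger_force: 0.0
```

```bash
python3 - <<'E'
from h import *
where()
a=np.radians(39.3); y=np.array([np.cos(a),np.sin(a),0]); z=np.array([0,0,-1.]); Rm=R.from_matrix(np.c_[np.cross(y,z),y,z])
tgt(Rm,[.573,.213,.11],[.573,.213,.006])
E
```

```text
t 11.5 box mm [-381.4   93.7  107. ] w [0.5718 0.2193 0.107 ] F [ 0.  -0.8  1. ] open 0.7 ff 0.0 q [-0.23  0.87 -0.38  1.7   0.46  0.67 -0.16]
[[-0.56, -0.31, -0.3], [-0.1, -0.3, 0.3]]
[[-0.62, -0.29, 10.1], [-0.1, -0.3, 0.3]]
```

```bash
python3 - <<'E'
from h import *
for i in range(3): s=r.snapshot("side")
where()
a=np.radians(39.3); y=np.array([np.cos(a),np.sin(a),0]); z=np.array([0,0,-1.]); Rm=R.from_matrix(np.c_[np.cross(y,z),y,z])
tgt(Rm,[.573,.213,.05],[.573,.213,.006])
cv2.imwrite("pics/m1.png",cv2.resize(s["image"][240:370,180:340,::-1],None,fx=4,fy=4,interpolation=2))
E
```

```text
t 11.65 box mm [-378.5   93.5  108.8] w [0.5721 0.2164 0.1088] F [-1.  -0.   0.3] open 0.7 ff 0.0 q [-0.23  0.86 -0.37  1.7   0.46  0.67 -0.16]
[[-0.33, -0.13, 5.88], [-0.1, -0.1, 0.3]]
[[-0.34, -0.12, 10.28], [-0.1, -0.1, 0.3]]
```

View pics/m1.png

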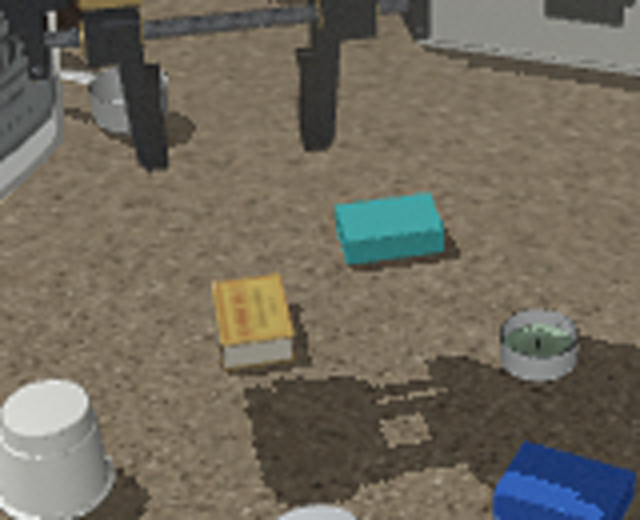

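Matchbox top-face corners are at crop (213,283), (280,275), (294,340), (224,345), and the fingers hang above it.

```bash
python3 - <<'E'
from h import *
s=r.snapshot("side")
C=np.array([onz(s,(180+x/4,240+y/4),.015)[:2] for x,y in((213,283),(280,275),(294,340),(224,345))]); print(C,C.mean(0))
for i in range(4): d=C[(i+1)%4]-C[i]; print(np.linalg.norm(d),np.degrees(np.arctan2(d[1],d[0])))
E
```

```text
[[0.5981853  0.20472718]
 [0.57192998 0.18427082]
 [0.53784881 0.22639874]
 [0.56555168 0.24415549]] [0.56837894 0.21488806]
0.03328370120721844 -142.0767033869176
0.05418752914682407 128.97259302392982
0.032905179889305386 32.658705880960966
0.05118148997985344 -50.386465341479365
```

carry_out(rows=[[[-0.1, -0.2, 4], [0, 0, 0], 0.3], [[-0.1, -0.2, 7], [0, 0, 0], 0.3], [[-0.1, -0.2, 9], [0, 0, 0], 0.3], [[-0.1, -0.2, 10.2], [0, 0, 0], 0.3], [[-0.1, -0.2, 10.2], [0, 0, 0], 0.5], [[-0.1, -0.2, 10.2], [0, 0, 0], 0.7], [[-0.1, -0.2, 10.2], [0, 0, 0], 0.9], [[-0.1, -0.2, 10.2], [0, 0, 0], 1], [[-0.1, -0.2, 10.2], [0, 0, 0], 1]], newtons=8)

```text
clock: 12.6
tool_pos: [0.5733, 0.2147, 0.0095]
eef_rot: [0.427, 0.904, 0.002, 0.0]
contact_force: [-0.6, -0.1, 7.0]
opening: 0.412
finger_force: 8.0
```

```bash
python3 - <<'E'
from h import *
where()
tgt(rot(0),[.565,.16,.2],bw((-25,-55,200)))
E
```

```text
t 12.6 box mm [-376.6   94.4    9.5] w [0.5733 0.2147 0.0095] F [-0.6 -0.1  7. ] open 0.412 ff 8.0 q [-0.27  1.01 -0.29  1.73  0.54  0.48 -0.23]
[[-3.67, -4.05, -19.07], [0.2, -0.1, 29.5]]
[[-23.21, -30.26, -19.17], [0.2, -0.1, 29.5]]
```

carry_out(rows=[[[0, 0, -2], [0, 0, 0], 1], [[0, 0, -5], [0, 0, 0], 1], [[-3.7, -4, -19], [0, 0, 10], 1], [[-3.7, -4, -19], [0, 0, 20], 1], [[-3.7, -4, -19], [0, 0, 29.5], 1], [[-23.2, -30.3, -19.2], [0, 0, 29.5], 1], [[-23.2, -30.3, -19.2], [0, 0, 29.5], 1], [[-23.2, -30.3, -19.2], [0, 0, 29.5], 1], [[-23.2, -30.3, -19.2], [0, 0, 29.5], 1], [[-23.2, -30.3, -19.2], [0, 0, 29.5], 1], [[-23.2, -30.3, -19.2], [0, 0, 29.5], 1], [[-23.2, -30.3, -19.2], [0, 0, 29.5], 1]])

```text
clock: 13.8
tool_pos: [0.4841, -0.1625, 0.1994]
eef_rot: [0.645, 0.764, -0.0, -0.0]
contact_force: [0.3, -0.0, -0.4]
opening: 0.407
finger_force: 8.0
```

carry_out(rows=[[[0, 0, 0], [0, 0, 0], 1], [[0, 0, 0], [0, 0, 0], 1], [[0, 0, 0], [0, 0, 0], 1]])

```text
clock: 14.1
tool_pos: [0.4868, -0.1559, 0.1996]
eef_rot: [0.642, 0.767, 0.002, -0.001]
contact_force: [0.0, 0.3, -0.5]
opening: 0.406
finger_force: 8.0
```

```bash
python3 - <<'E'
from h import *
where()
tgt(rot(0),bw((-25,-55,110)),bw((-25,-55,19)))
s=r.snapshot("side"); cv2.imwrite("pics/p1.png",cv2.resize(s["image"][100:290,230:430,::-1],None,fx=3,fy=3,interpolation=2))
E
```

```text
t 14.1 box mm [-26.5 -54.9 199.6] w [ 0.4868 -0.1559  0.1996] F [ 0.   0.3 -0.5] open 0.406 ff 8.0 q [ 0.44  0.61 -0.35  1.94  0.33  0.64  0.06]
[[-0.18, -0.02, 8.96], [0.1, -0.2, 0.2]]
[[-0.21, -0.04, 18.06], [0.1, -0.2, 0.2]]
```

View pics/p1.png

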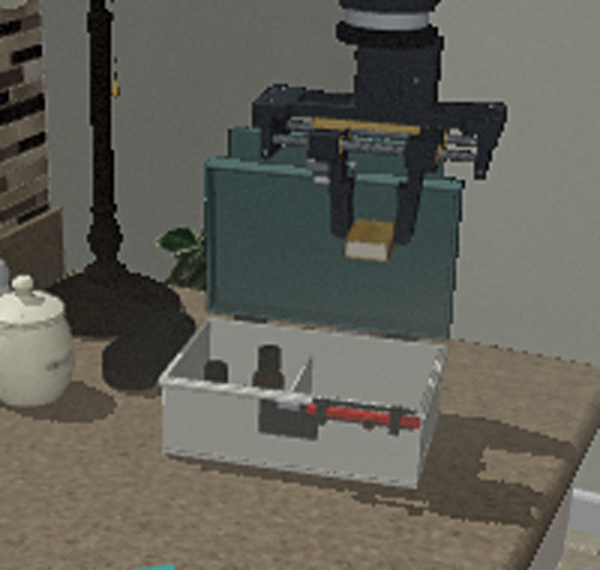

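The matchbox is held flat over the right-hand compartment. I'm lowering it, shifted slightly towards the front to clear the hanging latch.

carry_out(rows=[[[0.6, 0, 0], [0, 0, 0], 1], [[0.6, 0, 4], [0, 0, 0], 1], [[0.6, 0, 8], [0, 0, 0], 1], [[0.6, 0, 12], [0, 0, 0], 1], [[0.6, 0, 15], [0, 0, 0], 1], [[0.6, 0, 17], [0, 0, 0], 1], [[0.6, 0, 18], [0, 0, 0], 1], [[0.6, 0, 18.1], [0, 0, 0], 1], [[0.6, 0, 18.1], [0, 0, 0], 1]])

```text
clock: 15.05
tool_pos: [0.4857, -0.1508, 0.0188]
eef_rot: [0.642, 0.766, 0.001, -0.001]
contact_force: [0.0, -0.5, 0.4]
opening: 0.41
finger_force: 8.0
```

```bash
python3 - <<'E'
from h import *
where()
E
```

```text
t 15.05 box mm [-31.8 -55.2  18.8] w [ 0.4857 -0.1508  0.0188] F [ 0.  -0.5  0.4] open 0.41 ff 8.0 q [ 0.28  0.93 -0.12  2.05  0.49  0.19 -0.1 ]
```

carry_out(rows=[[[0, 0, 0.2], [0, 0, 0], 1], [[0, 0, 0.2], [0, 0, 0], 0.5], [[0, 0, 0.2], [0, 0, 0], 0.4], [[0, 0, 0.2], [0, 0, 0], 0.4], [[0, 0, 0.2], [0, 0, 0], 0.4], [[0, 0, -2], [0, 0, 0], 0.4], [[0, 0, -5], [0, 0, 0], 0.4], [[0, 0, -10], [0, 0, 0], 0.4], [[0, 0, -15], [0, 0, 0], 0.4], [[0, 0, -20], [0, 0, 0], 0.4], [[0, 0, -24], [0, 0, 0], 0.4], [[0, 0, -24], [0, 0, 0], 0.7]])

```text
clock: 16.25
tool_pos: [0.4883, -0.1524, 0.2635]
eef_rot: [0.643, 0.766, 0.003, 0.004]
contact_force: [0.4, -0.4, -0.5]
opening: 0.533
finger_force: 0.0
```

```bash
python3 - <<'E'
from h import *
where()
s=r.snapshot("side"); t=r.snapshot("top")
m=mask(s,(15,100,90),(35,255,255)); m[:215]=0;m[260:]=0;m[:,:330]=0;m[:,400:]=0
for b in blobs(m,8):
    rc=cv2.minAreaRect(b); print("side",rc,wb(onz(s,rc[0],.022)))
m=mask(t,(15,120,90),(32,255,255)); m[:180]=0;m[290:]=0;m[:,:330]=0;m[:,420:]=0
for b in blobs(m,8):
    rc=cv2.minAreaRect(b); print("top",rc,wb(onz(t,rc[0],.022)))
cv2.imwrite("pics/p2.png",np.vstack([cv2.resize(s["image"][180:270,270:400,::-1],None,fx=3,fy=3,interpolation=2),cv2.resize(t["image"][160:280,310:440,::-1],(390,360-90),interpolation=2)]))
E
```

```text
t 16.25 box mm [-29.8 -52.9 263.5] w [ 0.4883 -0.1524  0.2635] F [ 0.4 -0.4 -0.5] open 0.533 ff 0.0 q [ 0.48  0.52 -0.42  1.87  0.29  0.79  0.09]
top ((363.5320129394531, 247.67601013183594), (13.14808177947998, 15.831363677978516), 79.69515228271484) [-39.5 -53.1  22. ]
```

View pics/p2.png

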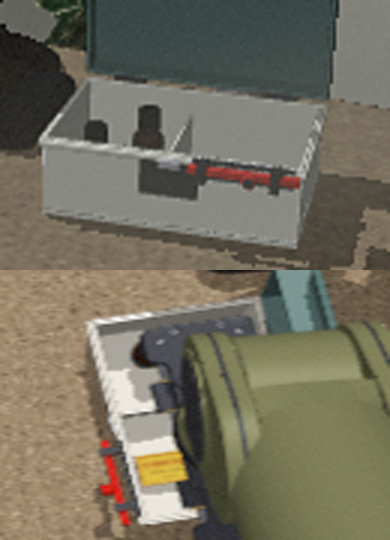

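The matchbox lies flat in the right compartment at about (-37,-53) in the box frame, and the bottles are upright. Next I'll move behind the lid and close it.

```bash
python3 - <<'E'
from h import *
where(); p0=np.array(wb(r.get_state()["tool_pos"])); 
tgt(rot(0),bw((-20,-65,300)),bw((140,-65,300)),bw((140,-65,200)))
print("push, tool shifts rel. to (140,-65,200):")
for ph in (1.5,1.35,1.2,1.05,.9,.75,.6,.45,.3,.15,.05,0):
    q=L(-(135+12*(1.5-ph)),26,ph,-65)+[9,0,0]; d=q-np.array([140,-65,200]); print(ph,np.round(q),[round(-d[0]/10,1),0,round(-d[2]/10,1)])
print(bw((140,-65,200)))
E
```

```text
t 16.35 box mm [-30.5 -55.9 258.9] w [ 0.4852 -0.1522  0.2589] F [ 0.2 -0.2  0.2] open 0.442 ff 0.0 q [ 0.48  0.53 -0.41  1.88  0.29  0.79  0.09]
[[-1.04, -0.9, -4.11], [0.1, -0.1, 0.0]]
[[-17.04, -0.9, -4.13], [0.1, -0.1, 0.0]]
[[-17.06, -0.92, 5.87], [0.1, -0.1, 0.0]]
push, tool shifts rel. to (140,-65,200):
1.5 [ 97. -65. 215.] [np.float64(4.3), 0, np.float64(-1.5)]
1.35 [ 76. -65. 217.] [np.float64(6.4), 0, np.float64(-1.7)]
1.2 [ 55. -65. 217.] [np.float64(8.5), 0, np.float64(-1.7)]
1.05 [ 34. -65. 213.] [np.float64(10.6), 0, np.float64(-1.3)]
0.9 [ 13. -65. 206.] [np.float64(12.7), 0, np.float64(-0.6)]
0.75 [ -7. -65. 195.] [np.float64(14.7), 0, np.float64(0.5)]
0.6 [-25. -65. 182.] [np.float64(16.5), 0, np.float64(1.8)]
0.45 [-41. -65. 166.] [np.float64(18.1), 0, np.float64(3.4)]
0.3 [-54. -65. 147.] [np.float64(19.4), 0, np.float64(5.3)]
0.15 [-65. -65. 126.] [np.float64(20.5), 0, np.float64(7.4)]
0.05 [-70. -65. 112.] [np.float64(21.0), 0, np.float64(8.8)]
0 [-72. -65. 104.] [np.float64(21.2), 0, np.float64(9.6)]
[ 0.5057339  -0.32169915  0.2       ]
```

carry_out(rows=[[[0, -0.9, -4.1], [0, 0, 0], 1], [[0, -0.9, -4.1], [0, 0, 0], 1], [[-5, -0.9, -4.1], [0, 0, 0], 1], [[-17, -0.9, -4.1], [0, 0, 0], 1], [[-17, -0.9, -4.1], [0, 0, 0], 1], [[-17, -0.9, -4.1], [0, 0, 0], 1], [[-17, -0.9, -4.1], [0, 0, 0], 1], [[-17, -0.9, 1], [0, 0, 0], 1], [[-17, -0.9, 5.8], [0, 0, 0], 1], [[-17, -0.9, 5.8], [0, 0, 0], 1], [[-17, -0.9, 5.8], [0, 0, 0], 1], [[-17, -0.9, 5.8], [0, 0, 0], 1]])

```text
clock: 17.55
tool_pos: [0.5075, -0.3204, 0.202]
eef_rot: [0.642, 0.766, 0.002, 0.001]
contact_force: [-0.4, -0.7, 0.3]
opening: 0.005
finger_force: 0.0
```

```bash
python3 - <<'E'
from h import *
where()
s=r.snapshot("side")
m=mask(s,(15,100,90),(35,255,255)); m[:215]=0;m[260:]=0;m[:,:330]=0;m[:,400:]=0
t=r.snapshot("top"); m=mask(t,(15,120,90),(32,255,255)); m[:180]=0;m[290:]=0;m[:,:330]=0;m[:,420:]=0
for b in blobs(m,8):
    rc=cv2.minAreaRect(b); print("top",rc,wb(onz(t,rc[0],.022)))
m=mask(s,(80,30,20),(105,200,255)); m[:120]=0;m[225:]=0;m[:,:290]=0;m[:,400:]=0
for b in blobs(m,100)[:2]: print(cv2.boundingRect(b))
for ph in (1.3,1.4,1.5,1.6): print(ph,proj(s,bw(L(-142,20,ph,110))),proj(s,bw(L(-172,20,ph,95))))
E
```

```text
t 17.55 box mm [139.  -63.1 202. ] w [ 0.5075 -0.3204  0.202 ] F [-0.4 -0.7  0.3] open 0.005 ff 0.0 q [ 0.7   0.72 -0.38  1.68  0.34  0.81  0.35]
top ((365.56402587890625, 247.3520050048828), (13.237524032592773, 19.945728302001953), 79.69515228271484) [-34.3 -53.3  22. ]
(298, 138, 87, 75)
1.3 [296.69159747 155.750147  ] [301.4650688  146.01500101]
1.4 [298.25041161 153.89060527] [303.31879015 143.69520718]
1.5 [299.77890719 152.594283  ] [305.12918077 142.08010018]
1.6 [301.26062253 151.85811205] [306.87652219 141.16176277]
```

carry_out(rows=[[[3, 0, -1.5], [0, 0, 0], 1], [[4.3, 0, -1.5], [0, 0, 0], 1], [[6.4, 0, -1.7], [0, 0, 0], 1], [[8.5, 0, -1.7], [0, 0, 0], 1], [[10.6, 0, -1.3], [0, 0, 0], 1], [[12.7, 0, -0.6], [0, 0, 0], 1], [[14.7, 0, 0.5], [0, 0, 0], 1], [[16.5, 0, 1.8], [0, 0, 0], 1], [[18.1, 0, 3.4], [0, 0, 0], 1], [[19.4, 0, 5.3], [0, 0, 0], 1], [[20, 0, 6.4], [0, 0, 0], 1], [[20.5, 0, 7.4], [0, 0, 0], 1]])

```text
clock: 18.85
tool_pos: [0.4709, -0.118, 0.1264]
eef_rot: [0.642, 0.767, 0.001, -0.0]
contact_force: [-0.6, -0.6, 0.7]
opening: 0.002
finger_force: 0.2
```

```bash
python3 - <<'E'
from h import *
where()
E
```

```text
t 18.85 box mm [-66.7 -64.1 126.4] w [ 0.4709 -0.118   0.1264] F [-0.6 -0.6  0.7] open 0.002 ff 0.2 q [ 0.31  0.71 -0.25  2.08  0.42  0.4  -0.09]
```

carry_out(rows=[[[0, 0, -1.5], [0, 0, 0], 1], [[1.5, 5, -1.5], [0, 0, 0], 1], [[1.5, 5, -1.5], [0, 0, 0], 1], [[1.5, 5, 0], [0, 0, 0], 1], [[1.5, 5, 1], [0, 0, 0], 1], [[1.5, 5, 1.7], [0, 0, 0], 1], [[1.5, 5, 2.2], [0, 0, 0], 1], [[1.5, 5, 2.4], [0, 0, 0], 1], [[1.5, 5, 2.6], [0, 0, 0], 1], [[1.5, 5, 2.6], [0, 0, 0], 1]])

```text
clock: 19.85
tool_pos: [0.5168, -0.0951, 0.104]
eef_rot: [0.643, 0.766, 0.001, 0.0]
contact_force: [-7.9, 2.2, 34.6]
opening: 0.001
finger_force: 18.0
```

```bash
python3 - <<'E'
from h import *
where()
E
```

```text
t 19.85 box mm [-81.3 -14.9 104. ] w [ 0.5168 -0.0951  0.104 ] F [-7.9  2.2 34.6] open 0.001 ff 18.0 q [ 0.24  0.78 -0.24  1.98  0.41  0.43 -0.13]
```

carry_out(rows=[[[0, 0, -1], [0, 0, 0], 1], [[0, 0, -5], [0, 0, 0], 1], [[0, 0, -10], [0, 0, 0], 1], [[10, -3, -10], [0, -10, 0], 0.72], [[10, -5.7, -10], [0, -20, 0], 0.72], [[10, -5.7, -10], [0, -30, 0], 0.72], [[10, -5.7, -10], [0, -40, 0], 0.72], [[10, -5.7, -8], [0, -45, 0], 0.72], [[7, -5.7, -4], [0, -45, 0], 0.72], [[6, -5.7, -1], [0, -45, 0], 0.72], [[6, -5.7, -1], [0, -45, 0], 0.72], [[6, -5.7, -1], [0, -45, 0], 0.72]])

```text
clock: 21.05
tool_pos: [0.4496, -0.0468, 0.1105]
eef_rot: [0.593, 0.708, -0.247, 0.292]
contact_force: [-0.1, -1.5, 0.7]
opening: 0.278
finger_force: 0.0
```

```bash
python3 - <<'E'
from h import *
for i in range(3): s=r.snapshot("side")
where(); tgt(rot(45),bw((-97,-72.5,65)))
t=r.snapshot("top")
m=mask(s,(80,30,20),(105,200,255)); m[:120]=0;m[260:]=0;m[:,:270]=0;m[:,400:]=0
for b in blobs(m,100)[:2]: print(cv2.boundingRect(b))
rm=mask(s,(0,120,60),(8,255,255))|mask(s,(170,120,60),(180,255,255)); rm[:225]=0;rm[265:]=0;rm[:,:300]=0;rm[:,390:]=0
for b in blobs(rm,3): print(cv2.boundingRect(b))
# row profile at the latch pull: greyish pixels near predicted hooked position
print("pull pred",proj(s,bw((-100,-2.5,47))), "patch", s["image"][240:252:2,316:334:2].mean(2).astype(int).tolist())
E
```

```text
t 21.2 box mm [-140.7  -70.4  114.7] w [ 0.4518 -0.0462  0.1147] F [-0.7 -0.3  0.5] open 0.279 ff 0.0 q [-0.78  0.99  0.45  2.24  1.07  0.42 -1.37]
[[0.37, -0.24, 6.6], [0.2, -0.5, -0.5]]
(283, 193, 27, 34)
(339, 236, 21, 6)
(363, 239, 7, 4)
(332, 235, 3, 3)
pull pred [322.83370964 246.56595082] patch [[76, 57, 62, 95, 95, 96, 96, 57, 57], [77, 48, 84, 82, 85, 91, 100, 55, 57], [122, 84, 72, 87, 99, 98, 84, 55, 52], [138, 106, 61, 61, 81, 85, 83, 116, 98], [138, 139, 118, 82, 66, 63, 95, 137, 137], [135, 137, 137, 140, 140, 139, 138, 138, 137]]
```

carry_out(rows=[[[0.4, -0.2, 1], [0, 0, 0], 0.72], [[0.4, -0.2, 3], [0, 0, 0], 0.72], [[0.4, -0.2, 5], [0, 0, 0], 0.72], [[0.4, -0.2, 6], [0, 0, 0], 0.72], [[0.4, -0.2, 6.6], [0, 0, 0], 0.72], [[0.4, -0.2, 6.6], [0, 0, 0], 0.72], [[0.4, -0.2, 6.6], [0, 0, 0], 0.9], [[0.4, -0.2, 6.6], [0, 0, 0], 1], [[0.4, -0.2, 6.6], [0, 0, 0], 1], [[0.4, -0.2, 6.6], [0, 0, 0], 1]], newtons=10)

```text
clock: 22.25
tool_pos: [0.4575, -0.0887, 0.062]
eef_rot: [0.594, 0.708, -0.244, 0.294]
contact_force: [2.2, 5.9, 7.8]
opening: 0.122
finger_force: 10.0
```

```bash
python3 - <<'E'
from h import *
where()
E
```

```text
t 22.25 box mm [-97.8 -72.2  62. ] w [ 0.4575 -0.0887  0.062 ] F [2.2 5.9 7.8] open 0.122 ff 10.0 q [-0.81  1.2   0.68  2.27  1.54  0.12 -1.82]
```

Gripped at -72.2. Sliding back towards the latch (+y).

carry_out(rows=[[[0, 0.4, 0], [0, 0, 0], 1], [[0, 0.8, 0], [0, 0, 0], 1], [[0, 1.2, 0], [0, 0, 0], 1], [[0, 1.5, 0], [0, 0, 0], 1], [[0, 1.7, 0], [0, 0, 0], 1], [[0, 1.7, 0], [0, 0, 0], 1], [[0, 1.7, 0], [0, 0, 0], 1]])

```text
clock: 22.95
tool_pos: [0.4714, -0.0862, 0.0617]
eef_rot: [0.594, 0.708, -0.245, 0.292]
contact_force: [-3.4, 5.5, 6.9]
opening: 0.123
finger_force: 10.0
```

```bash
python3 - <<'E'
from h import *
where()
E
```

```text
t 22.95 box mm [-97.8 -58.1  61.7] w [ 0.4714 -0.0862  0.0617] F [-3.4  5.5  6.9] open 0.123 ff 10.0 q [-0.77  1.17  0.61  2.22  1.28  0.2  -1.55]
```

carry_out(rows=[[[0, 1.5, 0], [0, 0, 0], 0.75], [[0, 1.5, 0], [0, 0, 0], 0.72], [[0, 1.5, 0], [0, 0, 0], 0.72], [[0, 1.5, -1], [0, 0, 0], 0.72], [[0, 1.5, -4], [0, 0, 0], 0.72], [[0, 1.5, -8], [0, 0, 0], 0.72], [[0, 1.5, -13], [0, 0, 0], 0.72], [[0, 1.5, -18], [0, 0, 0], 0.72], [[0, 1.5, -18], [0, 0, 0], 0.72], [[0, 1.5, -18], [0, 0, 0], 0.72]])

```text
clock: 23.95
tool_pos: [0.4652, 0.042, 0.1891]
eef_rot: [0.594, 0.709, -0.244, 0.292]
contact_force: [0.4, -1.4, 0.0]
opening: 0.283
finger_force: 0.0
```

```bash
python3 - <<'E'
from h import *
for i in range(3): s=r.snapshot("side")
where()
rm=mask(s,(0,120,60),(8,255,255))|mask(s,(170,120,60),(180,255,255)); rm[:225]=0;rm[265:]=0;rm[:,:300]=0;rm[:,390:]=0
for b in blobs(rm,3): print(cv2.boundingRect(b))
print(s["image"][240:252:2,316:334:2].mean(2).astype(int).tolist())
t=r.snapshot("top"); m=mask(t,(80,30,70),(100,140,255)); m[:120]=0
for c in blobs(m,300)[:2]: print(cv2.boundingRect(c))
print(cv2.boundingRect(blobs(mask(s,(80,30,20),(105,200,255))[120:260,270:400],50)[0]))
E
```

```text
t 24.1 box mm [-222.9  -43.   188.2] w [0.4645 0.0395 0.1882] F [ 0.3 -0.8  0.8] open 0.277 ff 0.0 q [-0.82  0.8   0.27  2.07  0.74  0.8  -1.08]
(339, 236, 21, 6)
(327, 234, 8, 4)
[[74, 53, 60, 95, 96, 96, 95, 59, 56], [74, 55, 83, 81, 85, 89, 100, 57, 59], [118, 84, 73, 89, 101, 95, 82, 55, 53], [136, 104, 61, 65, 84, 80, 84, 115, 98], [135, 136, 119, 84, 66, 67, 94, 137, 135], [136, 136, 136, 137, 137, 137, 137, 135, 137]]
(330, 170, 87, 103)
(13, 85, 97, 30)
```

```bash
python3 -c "
from plant import r
print(r.finish_job())"
```

```text
the job is handed in; nothing more can be done
None
```

The matchbox lies flat in the right-hand compartment, the lid is pressed shut with the latch in its hooked place, the red tab is back at its locked end, and I handed the job in at about 24 s; no verdict was returned.

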